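# Press a tin's lid home with the stall's toggle press

### The job

One of the two paper tins on the stall table still has its lid standing loose and proud. Stand that tin in the V nest of the lid press, upright and snug against both faces of the V, and let go of it. Then swing the clamp's handle back and down until it locks over centre and the clamp has pushed the lid fully home, and swing the handle up again so that the clamp stands wide open over the capped tin, left standing in the nest. Leave the other tin, the spare lids and the scoop where they are.

Things in the scene. Friction and masses are not known exactly. Their poses are not given: they have to be found in the camera images.
- tin_mid (a point): Tin with the proud lid: brown paper tube, 62 mm across, 64 mm high to its shoulder, on whose white neck a metal slip lid sits, 52 mm across; about 200 g. Point on its axis (z), 40 mm above its underside. A band of white neck shows under the proud lid. 80 mm high once the lid is home; top at 88 to 92 mm at the start. Grip the brown wall; the lid must clear the palm.
- tin_lid (a joint): How far that tin's lid stands above home, in m: 0 = home on the shoulder, no neck showing; 0.008 to 0.012 at the start. It slides stiffly (about 10 N) and stays where it is pushed.
- press: Lid press, fixed: white board 270 x 120 x 18 mm, steel riser with a toggle clamp, V nest. Origin on the table under the arm's pivot; x points from the handle end to the nest, z up. Board x -100 to 170, y -60 to 60 mm; riser and clamp base x -90 to 15, y -25 to 25, 126 mm high (rear link pin 151).
- nest (a point): Middle of the underside of a tin that sits snug in the V: on the board, 18 mm above the table, press x = 115, y = 0 mm. The V is two upright faces 22 mm high, 45 degrees either side of the press's x axis, touching the tin on the riser's side, open to +x. Come down a little to the +x side, then slide back to -x on to both faces.
- clamp_arm (a joint): Hold-down arm, hinged at press x = 0, 115 mm above the table: 0 = upright, wide open (the start), grows as it comes down, about 1.58 = level on the lid. Open, it stands within x -30 to 35 mm of the press, to 250 mm above the table.
- clamp_handle (a joint): Handle's angle to the arm, rad: 0 = open (the start), grows as the handle is swung back and down; 2.92 dead centre, 3.01 locked over centre on its stop, where it stays. Links move the arm with it; light friction, it stays open when left. Driving it down on the proud lid takes up to 15 N at the grip, pulling it free less than 10 N.
- handle_grip (a point): Middle of the handle's black grip, 82 x 24 (along press y) x 18 mm, 32 mm from its end. Pinch it across the 24 mm, from above. Press x, height (mm), open to locked: -39,244; -46,248; -57,250; -71,250; -85,245; -97,237; -108,225; -116,208; -122,192; -125,179; -128,162; -130,149. It turns from 81 degrees (nearly upright) to level, pointing to -x: let it turn between the fingers.
- clamp_pad: Rubber pad, 28 mm across, on a sprung spindle (8 N/mm) at the arm's end. Origin: middle of its face. Locked, it bears on the lid over the nest.
- tin_done: Bystander: a like tin with its lid home, 80 mm high, standing. Origin at its underside. The two tins may have changed places.
- spare_lids: Bystander: two metal lids stacked, 52 mm across, 32 mm high. Origin at the underside.
- scoop: Bystander: small steel scoop, 160 mm long, lying beyond the press. Origin at the underside where pan and handle meet.
Things that resemble listed ones, but are neither listed nor needed, are in the scene too. What is shaped like the part that bears tin_mid but green is not meant.

How it is judged:
By the outcome, as a careful person would: the job done as asked, in the order asked, and still so for the second after the job is handed in, with the robot touching nothing.
It also fails if it takes over 67 s, if anything falls off the work surface, if the arm or the gripper's body presses on something with over 40 N, if the wrist force passes 120 N, or if a joint passes its speed limit or range.

### The arm

A 6-joint arm with a two-finger parallel gripper is mounted at the origin on the work surface. World frame = base frame: x ahead of the robot, y to its left, z up, the work surface at z = 0. Lengths are in m, angles in rad, forces in N, time in s.
With the tool pointing down it reaches from about 0.25 to 0.725 m from the base axis. Payload 4 kg.
Tool frame: the origin (TCP) lies at the centre of the arm's flange, where the gripper is bolted on; the fingertips stand 173 mm ahead of it and the grasp point (between the pads) lies 155 mm ahead of it; z points along the fingers, y is the line along which they close (so a half turn about z gives the same grasp; the last joint's range is limited). The gripper opens to 85 mm and grips with 20 to 120 N. Pads are 22 mm wide; open, the fingers measure 114 mm over their backs; the gripper's body (76 mm by 85 mm) begins 54 mm behind the grasp point. The pads swing forward as they close: fully open they stand 13 mm farther back than shut.
Start: joints at [1.191, 0.241, 0.005, 1.335, 0, 1.571], TCP at [0.185, 0.464, 0.405] pointing down, gripper open.
Joint ranges: [-2.72, 2.72], [-1.05, 1.87], [-1.09, 1.28], [-1.99, 2.15], [-1.42, 1.44], [-3.14, 3.14]. Speed limits (rad/s): [2.79, 2.79, 3.14, 3.14, 3.14, 3.14].

### API

Orientations are given as a rotation vector (axis times angle).
In Python, from workcell import sense, snapshot, close_job, recognise, cut_out, tip_of gives the robot as it stands.
- The arm moves only by the tool apply_moves, never from a script. Its argument "motion" is a list of rows, each a list of 6 numbers: the shift along the tool's x, y, z in m, then the turn, a rotation vector about the tool's x, y, z in rad. In form: [[dx, dy, dz, wx, wy, wz], ...]. A call has 1 to 10 rows; each row is the pose to reach, as a shift and turn from the pose commanded when the call began, along the tool's axes at that moment; what a row does not reach only later rows make up. A row lasts 1/8 s, in which the tool goes at most 62.5 mm and 10.7 degrees, less where a joint would pass 70% of its speed; a pose out of reach is approached as far as the arm can. A call with a gripper value outside its range is refused whole. "grip" is the opening, from 0 (shut) to 1 (fully open), set as the call begins (left out, the last holds). The fingers move at their own pace and stop on an object; the grip force is fixed at half the most. Time passes only in rows, so rows that repeat a pose let the fingers close. It gives the time, the measured TCP pose, the force, the opening and the grip force at its end, in the units of the state.
- sense(): the state, without advancing time (a new reading comes with each control period).
- snapshot(name): name is "scene" or "side" or "wrist"; returns a dict with "color" (400x640x3 uint8, red, green, blue), "fx", "fy", "cx", "cy" (pixels), "k1" (the pictures are not rectified: a ray, as slopes to the right and down, at radius r is drawn at 1 + k1 r^2 times it, then the intrinsics apply), "cam_to_world" (4x4, takes a point from camera to world coordinates); the wrist camera has in their place "tool_from_camera" (4x4, takes a point from camera to tool coordinates, whose origin is the TCP and whose axes are the flange's). Camera axes: x right, y up, looking along -z (the intrinsics and any distortion apply to the point x, -y, -z); pixel columns grow to the right and rows downward; lengths in m; the calibration is good to about 2 mm. A picture is of the moment at which its call begins: read the wrist's pose just before it. There is no depth.
- close_job(): hands the job in; it is judged then, once.
Trained networks look in a picture, given as the dict that the camera call returned (one of the last four; its "shot" number tells which), for a name from the list of things; names that differ only in an ending like _2 or _b are one class to them, and where a whole thing is asked for, a point or a joint stands for the part that bears it (a point fixed in the world has none). Each returns a list of dicts, best first, with "conf" (0 to 1); they miss things now and then, are a little off and sometimes report something else, mostly with a low value. They report only what shows in the picture. A call takes as long as a camera call. They do not tell look-alikes from the thing itself.
- recognise(picture, name): "centre" ([x, y, z] in m, in world coordinates, good to about 4 mm: the middle of the surface that is visible of it).
- cut_out(picture, name): "mask" (400x640 bool, what is visible of it).
- tip_of(picture, name): "centre" ([x, y, z] in m, in world coordinates, good to about 4 mm: a listed point, or the origin of a listed thing).
The state is a dict: "time": time; "joint_pos": joint angles; "joint_vel": joint speeds; "tau": joint torques, N m; "eef_pos": TCP position; "orientation": TCP orientation; "contact_force": force on the tool from outside, world axes, zero at the start; "torque": the same for the moment, N m; "opening": opening from 0.0 (shut) to 1.0 (fully open); "grip_force": force on a finger pad.
Only numpy, scipy, OpenCV 4.12 (cv2) and the standard library are available. Lean on these libraries where they do the work, as an engineer would, in place of code of your own. Each camera call takes 0.05 s, during which the arm holds its last target. There are 200 camera calls.

## Working session

There is one attempt and no reset: what is moved stays moved. The work goes in short steps, Python scripts to look and compute and a tool call to move; the robot and the scene stay as the last step left them, time stands still between calls to the robot, and variables do not carry over. Pictures are saved under pics/ and viewed, at most 10 in all, crops included, and the job is handed in when it is done.

Besides the shell and the picture viewer there is one more tool, called after "Request:" as name(argument=value, ...), one argument or row to a line, values as JSON. apply_moves: Moves the arm, as the interface text tells. Its arguments: {"type":"object","properties":{"motion":{"type":"array"},"grip":{"type":"number"}},"required":["motion"]}

```bash
mkdir -p pics; ls
cat > h.py <<'E'
import numpy as np,cv2
from workcell import *
from scipy.spatial.transform import Rotation as R
def save(p,n,crop=None,s=1):
    im=p["color"][:,:,::-1]
    if crop: im=im[crop[1]:crop[3],crop[0]:crop[2]]
    cv2.imwrite("pics/"+n,cv2.resize(im,None,fx=s,fy=s,interpolation=cv2.INTER_CUBIC))
def c2w(p,s=None):
    if "cam_to_world" in p: return np.array(p["cam_to_world"])
    T=np.eye(4);T[:3,:3]=R.from_rotvec(s["orientation"]).as_matrix();T[:3,3]=s["eef_pos"]
    return T@np.array(p["tool_from_camera"])
def proj(p,X,s=None):
    T=np.linalg.inv(c2w(p,s));q=T[:3,:3]@np.array(X)+T[:3,3]
    a=np.array([q[0],-q[1]])/-q[2];a=a*(1+p["k1"]*(a@a))
    return np.round([p["fx"]*a[0]+p["cx"],p["fy"]*a[1]+p["cy"]],0)
def ray(p,u,v,z,s=None):
    d=np.array([(u-p["cx"])/p["fx"],(v-p["cy"])/p["fy"]]);a=d.copy()
    for _ in range(10): a=d/(1+p["k1"]*(a@a))
    T=c2w(p,s);r=T[:3,:3]@np.array([a[0],-a[1],-1]);o=T[:3,3]
    return o+r*(z-o[2])/r[2]
E
cat > a.py <<'E'
from h import *
np.set_printoptions(precision=4,suppress=True)
s=sense();print(s["eef_pos"],s["orientation"],s["opening"],s["contact_force"])
for c in ["scene","side"]:
    p=snapshot(c);save(p,c+"0.png")
    for n in ["tin_mid","press","nest","handle_grip","clamp_pad","tin_done","spare_lids","scoop"]:
        for d in tip_of(p,n)[:3]: print(c,n,np.array(d["centre"]),round(d["conf"],2),proj(p,d["centre"]))
E
python3 a.py
```

```text
pics
[0.1853 0.4641 0.4038] [-0.5929 -3.0847  0.0033] 0.9984235402016423 [-0.2331 -0.3976 -0.3822]
scene tin_mid [ 0.4804 -0.4142  0.0389] 0.93 [183. 247.]
scene tin_mid [ 0.4576 -0.3069  0.0371] 0.92 [226. 226.]
scene tin_mid [ 0.5719 -0.3773  0.0386] 0.64 [206. 273.]
scene press [ 0.5647  0.1061 -0.0029] 0.67 [398. 218.]
scene press [ 0.4157 -0.1915 -0.0032] 0.16 [270. 211.]
scene nest [ 0.6017 -0.2425  0.0043] 0.65 [271. 272.]
scene nest [ 0.5606 -0.0068  0.0177] 0.61 [358. 225.]
scene handle_grip [0.5637 0.1473 0.242 ] 0.82 [429. 137.]
scene handle_grip [ 0.7719 -0.0782 -0.0003] 0.75 [370. 312.]
scene clamp_pad [0.5626 0.0887 0.2321] 0.51 [404. 147.]
scene tin_done [ 0.6014 -0.2383  0.0033] 0.71 [273. 272.]
scene spare_lids [ 0.4161 -0.1918 -0.0023] 0.58 [270. 211.]
scene scoop [ 0.7693 -0.0763 -0.0019] 0.65 [370. 311.]
scene scoop [ 0.4132 -0.1874 -0.0033] 0.56 [271. 210.]
side tin_mid [ 0.4782 -0.412   0.036 ] 0.92 [356. 167.]
side tin_mid [ 0.458  -0.3056  0.0392] 0.87 [363. 188.]
side tin_mid [ 0.5764 -0.3768  0.0377] 0.63 [324. 172.]
side press [0.5679 0.1087 0.0014] 0.75 [312. 319.]
side nest [ 0.5609 -0.0072  0.0217] 0.67 [320. 272.]
side handle_grip [0.5691 0.1454 0.2484] 0.83 [310. 259.]
side tin_done [ 0.5975 -0.2445 -0.0024] 0.89 [313. 210.]
side scoop [ 0.7706 -0.0763  0.0013] 0.69 [240. 249.]
```

View pics/scene0.png

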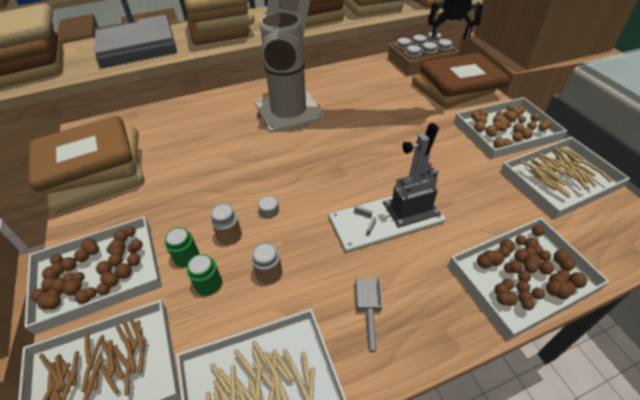

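View pics/side0.png

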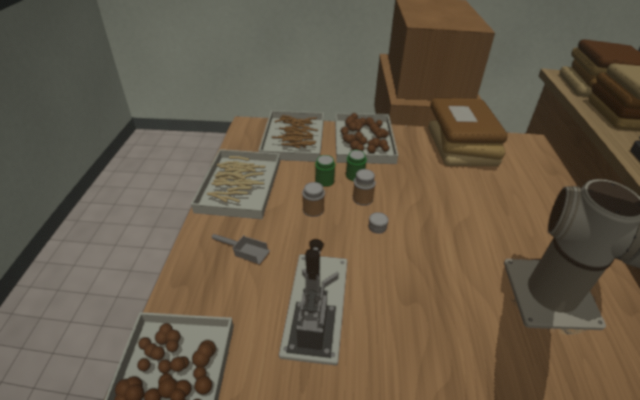

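Run:
```python
import cv2,numpy as np
a=cv2.imread("pics/scene0.png")[170:310,150:310];b=cv2.imread("pics/side0.png")[110:250,270:430]
cv2.imwrite("pics/crop0.png",np.hstack([cv2.resize(x,(400,350),interpolation=2) for x in (a,b)]))
```

```text
(no output)
```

View pics/crop0.png

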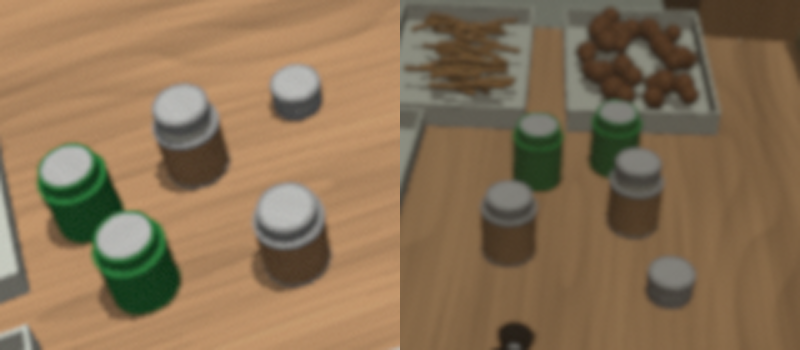

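Candidates (scene pixels): brown tins at (226,222) and (266,262); green look-alikes at (180,247) and (204,274), which are not meant. The brown tin at (226,222), about (0.458, -0.306), has the taller pale band, so it looks like the proud one. I'll check this from close by on the way.

```bash
cat >> h.py <<'E'
np.set_printoptions(precision=4,suppress=True)
def goal(x,y,z,hd,s=None):
    "row that takes the tool to x,y,z, pointing down, closing axis heading hd deg"
    s=s or sense();M=R.from_rotvec(s["orientation"]);h=np.radians(hd)
    Y=np.array([np.cos(h),np.sin(h),0]);Z=np.array([0,0,-1.]);X=np.cross(Y,Z)
    G=R.from_matrix(np.c_[X,Y,Z])
    d=M.inv().apply(np.array([x,y,z])-s["eef_pos"]);w=(M.inv()*G).as_rotvec()
    print("row",np.round(np.r_[d,w],4))
E
python3 -c "
from h import *
goal(.458,-.306,.36,87.8)"
```

```text
row [-0.5388 -0.6144  0.0447  0.0001  0.     -0.3414]
```

Request:
apply_moves(
  motion=[
    [-0.539, -0.614, 0.045, 0, 0, -0.341],
    [-0.539, -0.614, 0.045, 0, 0, -0.341],
    [-0.539, -0.614, 0.045, 0, 0, -0.341],
    [-0.539, -0.614, 0.045, 0, 0, -0.341],
    [-0.539, -0.614, 0.045, 0, 0, -0.341],
    [-0.539, -0.614, 0.045, 0, 0, -0.341],
    [-0.539, -0.614, 0.045, 0, 0, -0.341],
    [-0.539, -0.614, 0.045, 0, 0, -0.341],
    [-0.539, -0.614, 0.045, 0, 0, -0.341],
    [-0.539, -0.614, 0.045, 0, 0, -0.341],
  ],
  grip=1,
)

```text
time: 2.15
eef_pos: [0.3939, -0.1254, 0.3707]
orientation: [0.062, 3.139, -0.0]
contact_force: [1.1, 0.8, 0.5]
opening: 1.003
grip_force: 0.0
```

```bash
python3 -c "
from h import *
s=sense();print(s['joint_pos'],s['eef_pos'],s['time']);goal(.458,-.306,.36,87.8)"
```

```text
[-0.3083  0.0888 -0.2698  1.2107  0.0004 -0.2689] [ 0.3939 -0.1254  0.3707] 2.15
row [-0.0711 -0.1779  0.0108  0.      0.0015 -0.001 ]
```

Request:
apply_moves(
  motion=[
    [-0.071, -0.178, 0.011, 0, 0, 0],
    [-0.071, -0.178, 0.011, 0, 0, 0],
    [-0.071, -0.178, 0.011, 0, 0, 0],
    [-0.071, -0.178, 0.011, 0, 0, 0],
    [-0.071, -0.178, 0.011, 0, 0, 0],
  ],
)

```text
time: 2.78
eef_pos: [0.4574, -0.3038, 0.3588]
orientation: [-0.062, -3.14, -0.002]
contact_force: [0.7, 0.4, -0.3]
opening: 1.0
grip_force: 0.0
```

```bash
python3 -c "
from h import *
s=sense();p=snapshot('wrist');save(p,'w1.png')
print(s['eef_pos'],s['time'],s['joint_pos'])
for n in ['tin_mid','tin_done']:
  for d in tip_of(p,n)[:4]: print(n,np.array(d['centre']),d['conf'],proj(p,d['centre'],s))
"
```

```text
[ 0.4574 -0.3038  0.3588] 2.775 [-0.5864  0.3612  0.051   1.2624  0.0003 -0.5468]
tin_mid [ 0.479  -0.4135  0.0396] 0.82 [218. 207.]
tin_mid [ 0.5733 -0.3824  0.0383] 0.74 [256. 280.]
tin_mid [ 0.4577 -0.3062  0.0407] 0.61 [315. 185.]
tin_done [ 0.5948 -0.2457 -0.0017] 0.72 [364. 272.]
```

View pics/w1.png

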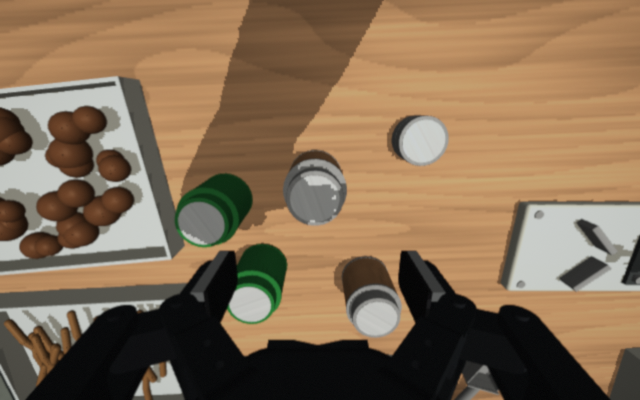

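Wrist view: the candidate tin is at (316,187) with its lid in shadow, the other brown tin at (371,298), and the green ones at (207,215) and (257,282). I'll measure the lid heights by triangulating to decide.

Run:
```python
from h import *
a=snapshot('scene');b=snapshot('side')
for n,u,v in [("A",(222.8,211.6),(364.8,174.4)),("B",(265.6,252),(313.6,188.4))]:
    for z in (.078,.08,.084,.088,.09,.092): print(n,z,ray(a,*u,z)[:2],ray(b,*v,z)[:2],np.linalg.norm((ray(a,*u,z)-ray(b,*v,z))))
ims=[]
for p,c in((a,(200,195,250,245)),(a,(240,235,290,285)),(b,(340,160,390,210)),(b,(290,175,340,225))):
    ims.append(cv2.resize(p["color"][c[1]:c[3],c[0]:c[2],::-1],(300,300),interpolation=2))
cv2.imwrite("pics/c2.png",np.vstack([np.hstack(ims[:2]),np.hstack(ims[2:])]))
```

```text
A 0.078 [ 0.4469 -0.305 ] [ 0.4562 -0.3219] 0.01925072306011279
A 0.08 [ 0.4488 -0.305 ] [ 0.4564 -0.3193] 0.016168384612674284
A 0.084 [ 0.4527 -0.3049] [ 0.4568 -0.314 ] 0.010026212819977521
A 0.088 [ 0.4565 -0.3049] [ 0.4572 -0.3088] 0.004029980440880298
A 0.09 [ 0.4584 -0.3048] [ 0.4574 -0.3062] 0.0016812080159607555
A 0.092 [ 0.4603 -0.3048] [ 0.4577 -0.3036] 0.002926441099792252
B 0.078 [ 0.5967 -0.2436] [ 0.5965 -0.2456] 0.0021028227510141314
B 0.08 [ 0.5982 -0.2437] [ 0.5963 -0.2433] 0.0019117677220450574
B 0.084 [ 0.6011 -0.244 ] [ 0.5959 -0.2385] 0.007591153124762897
B 0.088 [ 0.6041 -0.2443] [ 0.5956 -0.2337] 0.013623608534056437
B 0.09 [ 0.6055 -0.2445] [ 0.5954 -0.2313] 0.01665363756124832
B 0.092 [ 0.607  -0.2446] [ 0.5952 -0.2289] 0.01968720820735888
```

View pics/c2.png

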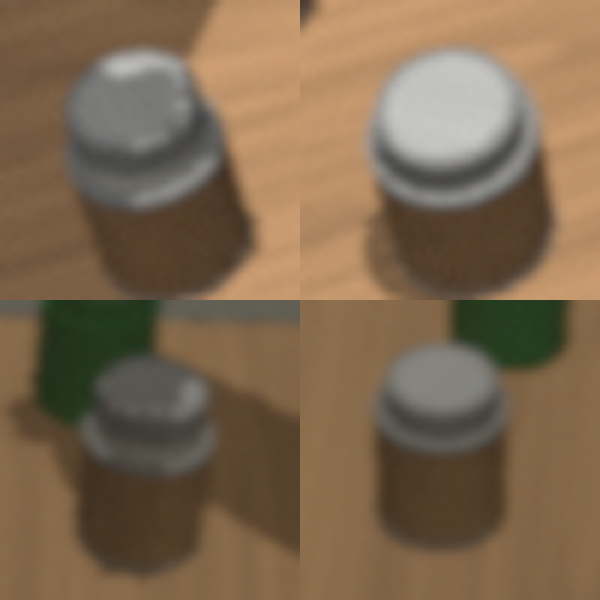

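The left tin (A) has its lid top at about 90 mm and B at about 79 mm, so A at (0.458, -0.3055) is the proud one. It also shows the wider pale band.

```bash
python3 -c "
from h import *
goal(.458,-.3055,.198,87.8);print(sense()['time'])"
```

```text
row [-0.0005 -0.003   0.1621 -0.0003  0.0007  0.0014]
3.025
```

Request:
apply_moves(
  motion=[
    [0, -0.002, 0.06, 0, 0, 0],
    [0, -0.002, 0.11, 0, 0, 0],
    [0, -0.002, 0.14, 0, 0, 0],
    [0, -0.002, 0.162, 0, 0, 0],
    [0, -0.002, 0.162, 0, 0, 0],
  ],
)

```text
time: 3.65
eef_pos: [0.4568, -0.3044, 0.1962]
orientation: [-0.059, -3.138, -0.003]
contact_force: [-0.5, 1.1, 0.6]
opening: 0.999
grip_force: 0.0
```

```bash
python3 -c "
from h import *
s=sense();print(s['eef_pos'],s['contact_force'],s['time']);goal(.458,-.3055,.198,87.8)
p=snapshot('scene')
import cv2
save(p,'s3.png',(140,150,340,300),4)"
```

```text
[ 0.4568 -0.3044  0.1962] [-0.5144  1.0639  0.5663] 3.65
row [-0.0012 -0.001  -0.0018  0.002  -0.0032  0.0008]
```

View pics/s3.png

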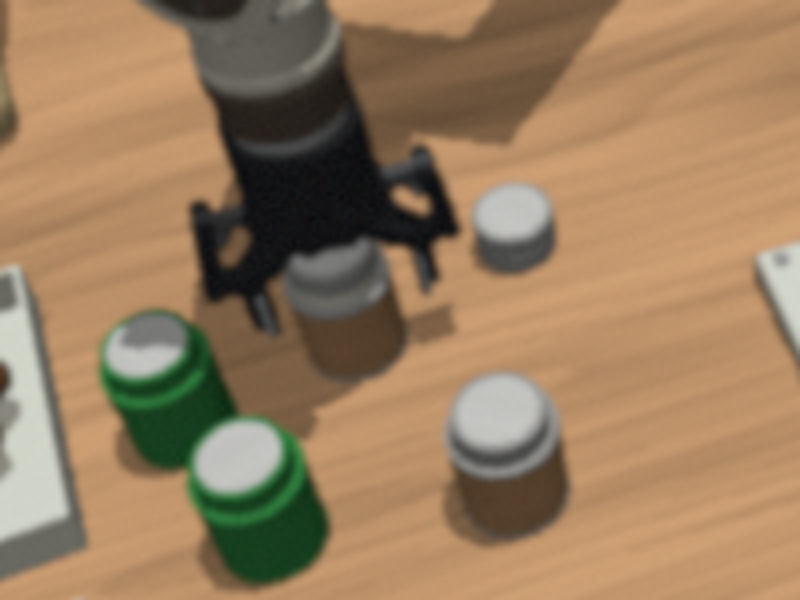

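The fingers stand either side of the tin, at crop (265,310) and (428,265), with the tin between them at (350,320). The lid is just below the palm, touching nothing. Closing.

Request:
apply_moves(
  motion=[
    [-0.001, 0, 0, 0, 0, 0],
    [-0.001, 0, 0, 0, 0, 0],
    [-0.001, 0, 0, 0, 0, 0],
    [-0.001, 0, 0, 0, 0, 0],
    [-0.001, 0, 0, 0, 0, 0],
    [-0.001, 0, 0, 0, 0, 0],
  ],
  grip=0,
)

```text
time: 4.45
eef_pos: [0.4595, -0.3063, 0.1996]
orientation: [0.06, 3.137, -0.003]
contact_force: [-0.3, 0.8, 6.4]
opening: 0.699
grip_force: 63.6
```

Request:
apply_moves(
  motion=[
    [0, 0, -0.02, 0, 0, 0],
    [0, 0, -0.06, 0, 0, 0],
    [0, 0, -0.11, 0, 0, 0],
    [0, 0, -0.14, 0, 0, 0],
    [0, 0, -0.14, 0, 0, 0],
  ],
)

```text
time: 5.08
eef_pos: [0.4593, -0.3063, 0.3406]
orientation: [0.061, 3.135, -0.006]
contact_force: [-0.0, 0.1, -2.2]
opening: 0.696
grip_force: 63.1
```

```bash
python3 -c "
from h import *
s=sense();print(s['eef_pos'],s['time'],s['opening'])
for c in ['scene','side']:
  p=snapshot(c)
  for n in ['nest','press','handle_grip','tin_mid']:
    for d in tip_of(p,n)[:3]: print(c,n,np.array(d['centre']),round(d['conf'],2))
goal(.562,-.05,.337,87.8)"
```

```text
[ 0.4593 -0.3063  0.3406] 5.075 0.6960941675045672
scene nest [ 0.5616 -0.0085  0.017 ] 0.73
scene nest [ 0.6055 -0.2431  0.0024] 0.42
scene press [0.5624 0.1052 0.0002] 0.94
scene handle_grip [0.5643 0.1478 0.24  ] 0.6
scene tin_mid [ 0.4798 -0.4115  0.0397] 0.84
scene tin_mid [ 0.5759 -0.3791  0.0399] 0.77
scene tin_mid [ 0.4574 -0.3082  0.1798] 0.75
side nest [ 0.5598 -0.0088  0.0203] 0.91
side press [0.5666 0.11   0.0021] 0.9
side press [ 0.5591 -0.0077  0.0195] 0.56
side handle_grip [0.5676 0.145  0.2449] 0.64
side tin_mid [ 0.5757 -0.3796  0.0398] 0.97
side tin_mid [ 0.4787 -0.4171  0.0379] 0.67
side tin_mid [ 0.4527 -0.3021  0.1753] 0.57
row [-0.0935  0.2596 -0.0003  0.0008 -0.0012 -0.0004]
```

Request:
apply_moves(
  motion=[
    [-0.02, 0.05, 0, 0, 0, 0],
    [-0.04, 0.11, 0, 0, 0, 0],
    [-0.06, 0.17, 0, 0, 0, 0],
    [-0.08, 0.22, 0, 0, 0, 0],
    [-0.09, 0.26, 0, 0, 0, 0],
    [-0.0905, 0.287, 0, 0, 0, 0],
    [-0.0905, 0.287, 0.05, 0, 0, 0],
    [-0.0905, 0.287, 0.09, 0, 0, 0],
    [-0.0905, 0.287, 0.11, 0, 0, 0],
    [-0.0905, 0.287, 0.11, 0, 0, 0],
  ],
)

```text
time: 6.82
eef_pos: [0.5591, -0.0224, 0.2253]
orientation: [-0.061, -3.136, -0.0]
contact_force: [0.7, -0.3, -2.1]
opening: 0.698
grip_force: 63.3
```

```bash
python3 -c "
from h import *
s=sense();print(s['eef_pos'],s['time'],s['opening'],s['contact_force'])
goal(.560,-.022,.221,87.9)
a=[]
for c in ['scene','side']:
  p=snapshot(c)
  for n in ['tin_mid','nest']:
    for d in tip_of(p,n)[:3]: print(c,n,np.array(d['centre']),round(d['conf'],2))
  a.append(cv2.resize(p['color'][170:270,320:460,::-1] if c=='scene' else p['color'][210:310,240:380,::-1],(560,400),interpolation=2))
cv2.imwrite('pics/p4.png',cv2.resize(np.hstack(a),(800,286)))"
```

```text
[ 0.5591 -0.0224  0.2253] 6.825 0.6983744015374295 [ 0.7443 -0.3453 -2.0617]
row [-0.0009  0.0005  0.0043  0.     -0.005  -0.0021]
scene tin_mid [ 0.5729 -0.3808  0.0409] 0.88
scene tin_mid [ 0.5579 -0.0212  0.0674] 0.78
scene tin_mid [ 0.4802 -0.4115  0.04  ] 0.68
scene nest [ 0.5606 -0.0084  0.0179] 0.94
side tin_mid [ 0.4772 -0.4121  0.0394] 0.84
side nest [ 0.5597 -0.0066  0.0225] 0.93
```

View pics/p4.png

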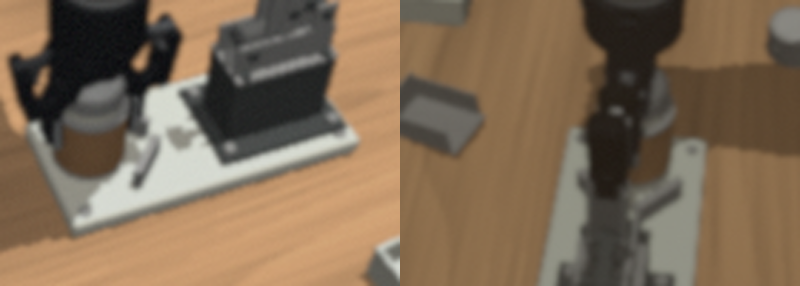

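The tin hangs upright just above the board, on the open side of the V (left view: tin at (95,140), V face at (148,160)). Lowering gently to contact.

Request:
apply_moves(
  motion=[
    [0, 0, 0.003, 0, 0, 0],
    [0, 0, 0.005, 0, 0, 0],
    [0, 0, 0.006, 0, 0, 0],
    [0, 0, 0.006, 0, 0, 0],
  ],
)

```text
time: 7.62
eef_pos: [0.5601, -0.0225, 0.2212]
orientation: [-0.061, -3.141, -0.0]
contact_force: [0.1, -0.0, -1.6]
opening: 0.699
grip_force: 63.3
```

Request:
apply_moves(
  motion=[
    [0, 0, 0.001, 0, 0, 0],
    [0, 0, 0.001, 0, 0, 0],
  ],
)

```text
time: 7.88
eef_pos: [0.5601, -0.0225, 0.2203]
orientation: [-0.061, -3.141, 0.0]
contact_force: [-0.6, 0.2, -1.9]
opening: 0.698
grip_force: 63.3
```

Request:
apply_moves(
  motion=[
    [0, 0, 0.001, 0, 0, 0],
    [0, 0, 0.001, 0, 0, 0],
  ],
)

```text
time: 8.12
eef_pos: [0.5601, -0.0225, 0.2193]
orientation: [-0.061, -3.141, -0.0]
contact_force: [-0.9, 0.2, -2.1]
opening: 0.7
grip_force: 63.3
```

Request:
apply_moves(
  motion=[
    [0, 0, 0.001, 0, 0, 0],
    [0, 0, 0.001, 0, 0, 0],
  ],
)

```text
time: 8.38
eef_pos: [0.5601, -0.0225, 0.2183]
orientation: [-0.061, -3.141, -0.0]
contact_force: [0.7, -0.5, -0.9]
opening: 0.697
grip_force: 63.3
```

Request:
apply_moves(
  motion=[
    [0, 0, 0.001, 0, 0, 0],
    [0, 0, 0.001, 0, 0, 0],
  ],
)

```text
time: 8.62
eef_pos: [0.5602, -0.0225, 0.2177]
orientation: [0.061, 3.141, -0.0]
contact_force: [-0.7, 0.4, 1.0]
opening: 0.696
grip_force: 63.6
```

Request:
apply_moves(
  motion=[
    [0, 0.004, 0, 0, 0, 0],
    [0, 0.008, 0, 0, 0, 0],
    [0, 0.011, 0, 0, 0, 0],
    [0, 0.011, 0, 0, 0, 0],
  ],
)

```text
time: 9.12
eef_pos: [0.5609, -0.0112, 0.2177]
orientation: [0.06, 3.14, 0.001]
contact_force: [-0.1, 0.1, 1.7]
opening: 0.703
grip_force: 63.5
```

Request:
apply_moves(
  motion=[
    [0, 0.001, 0, 0, 0, 0],
    [0, 0.002, 0, 0, 0, 0],
    [0, 0.002, 0, 0, 0, 0],
  ],
)

```text
time: 9.5
eef_pos: [0.5609, -0.0097, 0.2176]
orientation: [0.061, 3.14, -0.001]
contact_force: [-0.2, -2.1, 2.9]
opening: 0.696
grip_force: 63.5
```

Request:
apply_moves(
  motion=[
    [0, 0.001, 0, 0, 0, 0],
    [0, 0.001, 0, 0, 0, 0],
  ],
)

```text
time: 9.75
eef_pos: [0.5608, -0.0087, 0.2176]
orientation: [0.061, 3.14, -0.001]
contact_force: [-0.4, -3.2, 3.9]
opening: 0.7
grip_force: 63.5
```

Request:
apply_moves(
  motion=[
    [0, 0.001, 0, 0, 0, 0],
    [0, 0.001, 0, 0, 0, 0],
  ],
)

```text
time: 10.0
eef_pos: [0.5609, -0.0076, 0.2176]
orientation: [0.061, 3.14, -0.001]
contact_force: [0.2, -3.4, 4.7]
opening: 0.698
grip_force: 63.5
```

Request:
apply_moves(
  motion=[
    [0, 0.001, 0, 0, 0, 0],
    [0, 0.001, 0, 0, 0, 0],
  ],
)

```text
time: 10.25
eef_pos: [0.5609, -0.0068, 0.2176]
orientation: [0.061, 3.141, -0.001]
contact_force: [-0.2, -3.7, 6.2]
opening: 0.702
grip_force: 63.6
```

Request:
apply_moves(
  motion=[
    [0, 0.001, 0, 0, 0, 0],
    [0, 0.001, 0, 0, 0, 0],
  ],
)

```text
time: 10.5
eef_pos: [0.5609, -0.0064, 0.2176]
orientation: [0.062, 3.14, -0.004]
contact_force: [-0.1, -7.6, 5.2]
opening: 0.701
grip_force: 63.6
```

Both faces are loaded: about -7 N along y and none sideways. Releasing.

Request:
apply_moves(
  motion=[
    [0, 0, 0, 0, 0, 0],
    [0, 0, 0, 0, 0, 0],
    [0, 0, 0, 0, 0, 0],
  ],
  grip=0.9,
)

```text
time: 10.88
eef_pos: [0.5604, -0.0051, 0.2167]
orientation: [-0.06, -3.139, -0.001]
contact_force: [-0.5, 0.3, 0.3]
opening: 0.9
grip_force: 0.0
```

```bash
python3 -c "
from h import *
s=sense();print(s['eef_pos'],s['time'],s['opening'],s['contact_force'])
a=[]
for c in ['scene','side']:
  p=snapshot(c)
  for n in ['tin_mid','nest']:
    for d in tip_of(p,n)[:3]: print(c,n,np.array(d['centre']),round(d['conf'],2))
  a.append(cv2.resize(p['color'][170:270,320:460,::-1] if c=='scene' else p['color'][210:310,240:380,::-1],(400,286),interpolation=2))
cv2.imwrite('pics/p5.png',np.hstack(a))"
```

```text
[ 0.5604 -0.0051  0.2167] 10.875 0.900395314139096 [-0.4538  0.3216  0.3211]
scene tin_mid [ 0.5746 -0.3759  0.0426] 0.89
scene tin_mid [ 0.56   -0.0085  0.0569] 0.85
scene tin_mid [ 0.4806 -0.4147  0.0393] 0.77
scene nest [ 0.562  -0.0069  0.02  ] 0.86
side tin_mid [ 0.4762 -0.4152  0.0353] 0.67
side tin_mid [ 0.5603 -0.003   0.0547] 0.61
side nest [ 0.5595 -0.0097  0.0189] 0.6
```

View pics/p5.png

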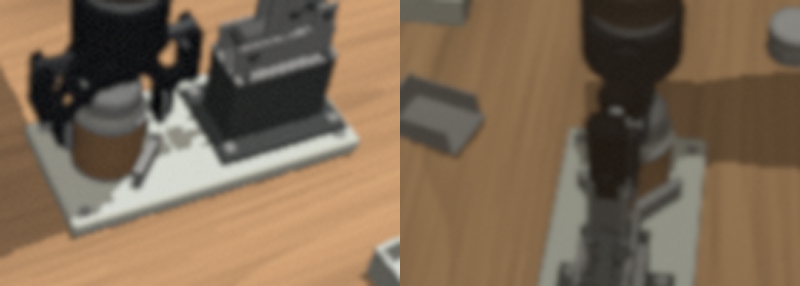

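The tin stands in the V (left view: tin (108,140) against face (148,160)). Rising straight up, then over to the handle.

Request:
apply_moves(
  motion=[
    [0, 0, -0.02, 0, 0, 0],
    [0, 0, -0.06, 0, 0, 0],
    [0, 0, -0.12, 0, 0, 0],
    [0, 0, -0.18, 0, 0, 0],
    [0, 0, -0.24, 0, 0, 0],
    [0, 0, -0.25, 0, 0, 0],
  ],
)

```text
time: 11.92
eef_pos: [0.5612, -0.0055, 0.473]
orientation: [0.061, 3.131, 0.0]
contact_force: [0.8, -0.5, 0.1]
opening: 0.904
grip_force: 0.0
```

```bash
python3 -c "
from h import *
s=sense();print(s['eef_pos'],s['time'],s['joint_pos'])
goal(.5662,.1464,.466,-2.04)
p=snapshot('wrist');print(np.array(p['tool_from_camera'])[:3])
for c in ['scene','side']:
  p=snapshot(c)
  for n in ['tin_mid','handle_grip']:
    for d in tip_of(p,n)[:4]: print(c,n,np.array(d['centre']),round(d['conf'],2))
"
```

```text
[ 0.5612 -0.0055  0.473 ] 11.925 [-0.0099  0.3461  0.3251  1.5395  0.0001  0.0289]
row [0.0009 0.152  0.0071 0.0084 0.0078 1.5676]
[[-0.0011  0.951   0.3092  0.0781]
 [ 1.      0.0013 -0.0006 -0.0002]
 [-0.001   0.3092 -0.951   0.03  ]]
scene tin_mid [ 0.5717 -0.3766  0.0398] 0.85
scene tin_mid [ 0.5566 -0.0056  0.0581] 0.76
scene tin_mid [ 0.4805 -0.4163  0.0396] 0.68
scene handle_grip [0.5659 0.1516 0.2433] 0.6
side tin_mid [ 0.5593 -0.0097  0.0578] 0.89
side tin_mid [ 0.4792 -0.4142  0.0356] 0.59
side tin_mid [ 0.5775 -0.3811  0.037 ] 0.44
side handle_grip [0.5671 0.1457 0.2441] 0.75
```

Request:
apply_moves(
  motion=[
    [0, 0.03, 0, 0, 0, 0.18],
    [0, 0.06, 0, 0, 0, 0.36],
    [0, 0.09, 0, 0, 0, 0.54],
    [0, 0.12, 0, 0, 0, 0.72],
    [0.001, 0.152, 0.006, 0, 0, 0.9],
    [0.001, 0.152, 0.006, 0, 0, 1.08],
    [0.001, 0.152, 0.006, 0, 0, 1.26],
    [0.001, 0.152, 0.006, 0, 0, 1.44],
    [0.001, 0.152, 0.006, 0, 0, 1.567],
    [0.001, 0.152, 0.006, 0, 0, 1.567],
  ],
  grip=0.65,
)

```text
time: 13.52
eef_pos: [0.5657, 0.1464, 0.4599]
orientation: [-2.257, -2.183, 0.004]
contact_force: [0.3, -1.1, -0.6]
opening: 0.649
grip_force: 0.0
```

```bash
python3 -c "
from h import *
s=sense();p=snapshot('wrist');save(p,'w6.png')
print(s['eef_pos'],s['time'],s['joint_pos'])
for n in ['handle_grip','clamp_pad','nest','press']:
  for d in tip_of(p,n)[:3]: print(n,np.array(d['centre']),round(d['conf'],2),proj(p,d['centre'],s))
goal(.5663,.1468,.398,-2.04)
"
```

```text
[0.5657 0.1464 0.4599] 13.525 [0.2532 0.403  0.3748 1.5453 0.     1.8575]
handle_grip [0.5636 0.1468 0.2421] 0.83 [314. 221.]
clamp_pad [0.5595 0.0968 0.2287] 0.77 [311. 271.]
nest [0.5653 0.1486 0.2429] 0.53 [316. 219.]
press [0.5649 0.111  0.0012] 0.92 [318. 183.]
row [ 0.0005  0.0006  0.0631 -0.0005  0.0002  0.0015]
```

View pics/w6.png

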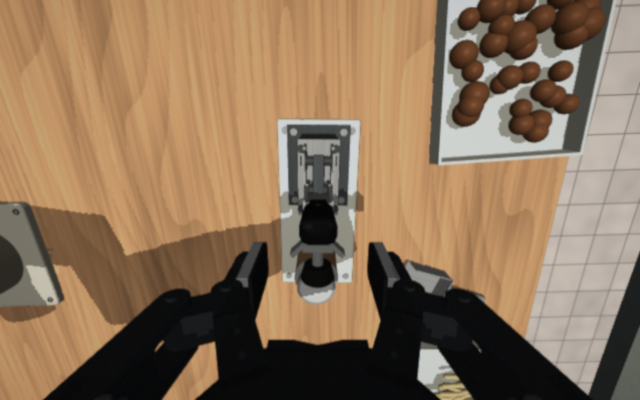

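The handle's end is at (318,220), centred between the fingers (252 and 384), and the pad is at (318,275). Descending over the grip.

Request:
apply_moves(
  motion=[
    [0, 0, 0.02, 0, 0, 0],
    [0, 0, 0.045, 0, 0, 0],
    [0, 0, 0.063, 0, 0, 0],
    [0, 0, 0.063, 0, 0, 0],
  ],
)

```text
time: 14.28
eef_pos: [0.5652, 0.1462, 0.3968]
orientation: [-2.258, -2.182, 0.005]
contact_force: [-0.1, 0.8, 0.6]
opening: 0.649
grip_force: 0.0
```

Request:
apply_moves(
  motion=[
    [0, 0, 0, 0, 0, 0],
    [0, 0, 0, 0, 0, 0],
    [0, 0, 0, 0, 0, 0],
    [0, 0, 0, 0, 0, 0],
    [0, 0, 0, 0, 0, 0],
  ],
  grip=0,
)

```text
time: 14.9
eef_pos: [0.5653, 0.1465, 0.3998]
orientation: [-2.26, -2.182, -0.002]
contact_force: [-3.2, 1.1, 5.6]
opening: 0.271
grip_force: 61.1
```

```bash
cat > traj.py <<'E'
from h import *
s=sense();print(s['eef_pos'],s['time'],s['contact_force'])
P=np.array([[-39,244],[-46,248],[-57,250],[-71,250],[-85,245],[-97,237],[-108,225],[-116,208],[-122,192],[-125,179],[-128,162],[-130,149]])
D=P-P[0];D=D/1000.
# tool x = press -x (heading -2), tool z down
print(np.c_[-D[:,0],-D[:,1]])
p=snapshot('side');save(p,'s7.png',(240,200,400,320),4)
E
python3 traj.py
```

```text
[0.5653 0.1465 0.3998] 14.9 [-3.2465  1.1369  5.5906]
[[-0.    -0.   ]
 [ 0.007 -0.004]
 [ 0.018 -0.006]
 [ 0.032 -0.006]
 [ 0.046 -0.001]
 [ 0.058  0.007]
 [ 0.069  0.019]
 [ 0.077  0.036]
 [ 0.083  0.052]
 [ 0.086  0.065]
 [ 0.089  0.082]
 [ 0.091  0.095]]
```

View pics/s7.png

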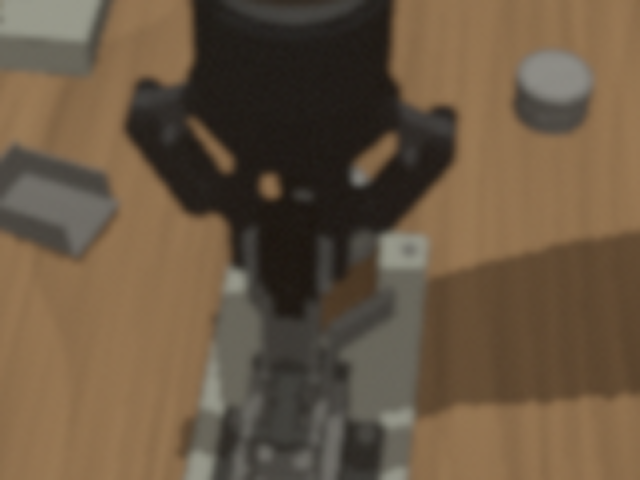

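The grip is pinched between the pads (crop (285,255)). Swinging back, first part.

Request:
apply_moves(
  motion=[
    [0.003, 0, -0.002, 0, 0, 0],
    [0.007, 0, -0.004, 0, 0, 0],
    [0.012, 0, -0.005, 0, 0, 0],
    [0.018, 0, -0.006, 0, 0, 0],
    [0.025, 0, -0.006, 0, 0, 0],
    [0.032, 0, -0.006, 0, 0, 0],
    [0.039, 0, -0.0035, 0, 0, 0],
    [0.046, 0, -0.001, 0, 0, 0],
    [0.046, 0, -0.001, 0, 0, 0],
  ],
)

```text
time: 16.08
eef_pos: [0.5671, 0.1928, 0.401]
orientation: [2.259, 2.182, 0.002]
contact_force: [-3.5, -0.1, 7.4]
opening: 0.274
grip_force: 61.7
```

Going well. Next part: waypoints 5–8 relative to waypoint 4.

Request:
apply_moves(
  motion=[
    [0.006, 0, 0.004, 0, 0, 0],
    [0.012, 0, 0.008, 0, 0, 0],
    [0.018, 0, 0.014, 0, 0, 0],
    [0.023, 0, 0.02, 0, 0, 0],
    [0.027, 0, 0.028, 0, 0, 0],
    [0.031, 0, 0.037, 0, 0, 0],
    [0.034, 0, 0.045, 0, 0, 0],
    [0.037, 0, 0.053, 0, 0, 0],
    [0.037, 0, 0.053, 0, 0, 0],
  ],
)

```text
time: 17.2
eef_pos: [0.5687, 0.2309, 0.3476]
orientation: [-2.258, -2.182, -0.006]
contact_force: [-2.5, 3.0, 5.1]
opening: 0.269
grip_force: 59.5
```

```bash
python3 -c "
from h import *
s=sense();print(s['eef_pos'],s['time'],s['contact_force'])
p=snapshot('scene');save(p,'s8.png',(310,90,470,260),3.5)
for n in ['handle_grip','clamp_pad','tin_mid']:
    for d in tip_of(p,n)[:3]: print(n,np.array(d['centre']),round(d['conf'],2))
"
```

```text
[0.5687 0.2309 0.3476] 17.2 [-2.5247  3.008   5.1091]
handle_grip [0.5707 0.2301 0.1953] 0.56
clamp_pad [ 0.561  -0.0102  0.1102] 0.61
tin_mid [ 0.5744 -0.3795  0.0396] 0.82
tin_mid [ 0.4803 -0.4122  0.0402] 0.72
tin_mid [ 0.559  -0.0073  0.055 ] 0.69
```

View pics/s8.png

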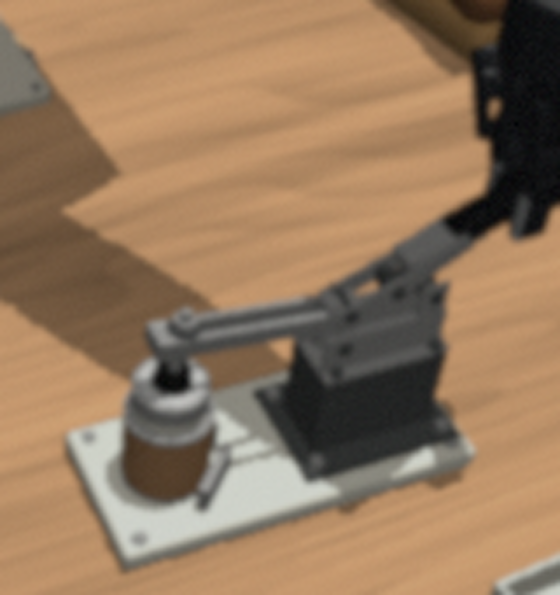

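The pad sits centred on the lid at crop (172,378), and the handle is about 45° down. That makes 11 pictures viewed, one over the limit of 10, so I'll use numbers only from here. Driving down to the lock.

Request:
apply_moves(
  motion=[
    [0.002, 0, 0.006, 0, 0, 0],
    [0.003, 0, 0.013, 0, 0, 0],
    [0.0045, 0, 0.021, 0, 0, 0],
    [0.006, 0, 0.03, 0, 0, 0],
    [0.006, 0, 0.03, 0, 0, 0],
  ],
)

```text
time: 18.02
eef_pos: [0.569, 0.2368, 0.3172]
orientation: [-2.258, -2.182, -0.006]
contact_force: [-2.8, 6.3, 4.7]
opening: 0.273
grip_force: 59.0
```

Request:
apply_moves(
  motion=[
    [0.001, 0, 0.005, 0, 0, 0],
    [0.002, 0, 0.01, 0, 0, 0],
    [0.002, 0, 0.013, 0, 0, 0],
    [0.002, 0, 0.013, 0, 0, 0],
  ],
)

```text
time: 18.52
eef_pos: [0.5691, 0.2385, 0.3035]
orientation: [-2.258, -2.182, -0.004]
contact_force: [-1.7, 5.2, 2.7]
opening: 0.271
grip_force: 58.8
```

Request:
apply_moves(
  motion=[
    [0, 0, 0.0015, 0, 0, 0],
    [0, 0, 0.003, 0, 0, 0],
    [0, 0, 0.003, 0, 0, 0],
  ],
)

```text
time: 18.9
eef_pos: [0.5691, 0.2386, 0.3005]
orientation: [-2.258, -2.182, -0.004]
contact_force: [-1.7, 5.9, 2.0]
opening: 0.267
grip_force: 58.8
```

```bash
python3 -c "
from h import *
s=sense();print(s['eef_pos'],s['time'],s['contact_force'],s['torque'])
for c in ['scene','side']:
  p=snapshot(c)
  for n in ['handle_grip','clamp_pad','tin_mid']:
    for d in tip_of(p,n)[:3]: print(c,n,np.array(d['centre']),round(d['conf'],2))
"
```

```text
[0.5691 0.2386 0.3005] 18.9 [-1.682   5.8874  2.0012] [ 0.64    0.2878 -0.2235]
scene handle_grip [0.5657 0.2412 0.1501] 0.83
scene handle_grip [ 0.599  -0.2449  0.0023] 0.31
scene clamp_pad [ 0.558  -0.0048  0.0996] 0.42
scene tin_mid [ 0.5603 -0.0081  0.056 ] 0.78
scene tin_mid [ 0.4783 -0.4154  0.04  ] 0.77
scene tin_mid [ 0.5733 -0.3788  0.0423] 0.58
side handle_grip [0.5707 0.2376 0.1557] 0.66
side tin_mid [ 0.4164 -0.1931 -0.0016] 0.66
side tin_mid [ 0.5594 -0.0054  0.0571] 0.52
```

Request:
apply_moves(
  motion=[
    [0.001, 0, 0.001, 0, 0, 0],
    [0.001, 0, 0.002, 0, 0, 0],
    [0.001, 0, 0.002, 0, 0, 0],
  ],
)

```text
time: 19.68
eef_pos: [0.5692, 0.239, 0.2983]
orientation: [-2.259, -2.182, -0.003]
contact_force: [-1.1, 5.7, 1.4]
opening: 0.273
grip_force: 58.7
```

Request:
apply_moves(
  motion=[
    [0, 0, 0.001, 0, 0, 0],
    [0, 0, 0.002, 0, 0, 0],
    [0, 0, 0.002, 0, 0, 0],
  ],
)

```text
time: 20.05
eef_pos: [0.5691, 0.239, 0.2971]
orientation: [-2.259, -2.182, -0.004]
contact_force: [-1.0, 5.3, 5.2]
opening: 0.273
grip_force: 59.2
```

Request:
apply_moves(
  motion=[
    [0, 0, 0.001, 0, 0, 0],
    [0, 0, 0.002, 0, 0, 0],
    [0, 0, 0.002, 0, 0, 0],
  ],
)

```text
time: 20.42
eef_pos: [0.569, 0.2389, 0.2962]
orientation: [-2.259, -2.182, -0.005]
contact_force: [-4.2, 4.5, 9.8]
opening: 0.274
grip_force: 59.8
```

Request:
apply_moves(
  motion=[
    [0, 0, 0.001, 0, 0, 0],
    [0, 0, 0.002, 0, 0, 0],
    [0, 0, 0.002, 0, 0, 0],
  ],
)

```text
time: 20.8
eef_pos: [0.5689, 0.2389, 0.2953]
orientation: [-2.26, -2.182, -0.006]
contact_force: [-5.5, 3.6, 14.2]
opening: 0.277
grip_force: 60.6
```

Firm stop reached past centre: the force fell to 1 N and then ramped to 14 N. Next I'll pull it free, watching for the over-centre resistance.

Request:
apply_moves(
  motion=[
    [0, 0, -0.006, 0, 0, 0],
    [0, 0, -0.01, 0, 0, 0],
    [0, 0, -0.01, 0, 0, 0],
  ],
)

```text
time: 21.18
eef_pos: [0.5693, 0.2385, 0.3014]
orientation: [-2.259, -2.181, -0.0]
contact_force: [1.6, 4.6, -5.8]
opening: 0.274
grip_force: 59.3
```

```bash
python3 -c "
from h import *
s=sense();print(s['eef_pos'],s['time'],s['contact_force'])
p=snapshot('scene');q=snapshot('side')
for c,p in (('scene',p),('side',q)):
  for n in ['handle_grip','clamp_pad']:
    for d in tip_of(p,n)[:2]: print(c,n,np.array(d['centre']),round(d['conf'],2))
"
```

```text
[0.5693 0.2385 0.3014] 21.175 [ 1.5726  4.5522 -5.7964]
scene handle_grip [0.5711 0.2403 0.1503] 0.84
scene clamp_pad [ 0.5592 -0.0059  0.0978] 0.56
side handle_grip [0.5697 0.2372 0.1535] 0.78
```

Over-centre resistance of about -6 N confirms the lock. Continuing up.

Request:
apply_moves(
  motion=[
    [-0.001, 0, -0.005, 0, 0, 0],
    [-0.003, 0, -0.011, 0, 0, 0],
    [-0.0045, 0, -0.02, 0, 0, 0],
    [-0.006, 0, -0.028, 0, 0, 0],
    [-0.009, 0, -0.041, 0, 0, 0],
    [-0.012, 0, -0.049, 0, 0, 0],
    [-0.015, 0, -0.057, 0, 0, 0],
    [-0.019, 0, -0.066, 0, 0, 0],
    [-0.023, 0, -0.074, 0, 0, 0],
    [-0.023, 0, -0.074, 0, 0, 0],
  ],
)

```text
time: 22.72
eef_pos: [0.5682, 0.2144, 0.3761]
orientation: [2.26, 2.18, -0.003]
contact_force: [1.9, 0.5, -4.0]
opening: 0.272
grip_force: 60.0
```

Request:
apply_moves(
  motion=[
    [-0.006, 0, -0.008, 0, 0, 0],
    [-0.011, 0, -0.014, 0, 0, 0],
    [-0.017, 0, -0.019, 0, 0, 0],
    [-0.023, 0, -0.023, 0, 0, 0],
    [-0.03, 0, -0.026, 0, 0, 0],
    [-0.037, 0, -0.028, 0, 0, 0],
    [-0.044, 0, -0.028, 0, 0, 0],
    [-0.051, 0, -0.028, 0, 0, 0],
    [-0.057, 0, -0.027, 0, 0, 0],
    [-0.062, 0, -0.026, 0, 0, 0],
  ],
)

```text
time: 23.98
eef_pos: [0.5657, 0.1545, 0.4024]
orientation: [-2.256, -2.181, -0.004]
contact_force: [2.7, 6.7, -7.0]
opening: 0.272
grip_force: 60.5
```

Request:
apply_moves(
  motion=[
    [-0.003, 0, 0.002, 0, 0, 0],
    [-0.006, 0, 0.004, 0, 0, 0],
    [-0.008, 0, 0.005, 0, 0, 0],
    [-0.008, 0, 0.005, 0, 0, 0],
  ],
)

```text
time: 24.48
eef_pos: [0.5652, 0.1462, 0.3991]
orientation: [-2.258, -2.182, -0.005]
contact_force: [0.8, 5.4, -1.4]
opening: 0.274
grip_force: 60.9
```

```bash
python3 -c "
from h import *
s=sense();print(s['eef_pos'],s['time'],s['contact_force'])
a=snapshot('scene');q=snapshot('side')
for c,p in (('scene',a),('side',q)):
  for n in ['handle_grip','clamp_pad','tin_mid']:
    for d in tip_of(p,n)[:2]: print(c,n,np.array(d['centre']),round(d['conf'],2))
"
```

```text
[0.5652 0.1462 0.3991] 24.475 [ 0.7589  5.3751 -1.422 ]
scene handle_grip [0.5642 0.1521 0.2444] 0.72
scene handle_grip [0.5644 0.0752 0.228 ] 0.53
scene clamp_pad [0.5644 0.0744 0.2258] 0.55
scene tin_mid [ 0.4813 -0.4118  0.0397] 0.93
scene tin_mid [ 0.5595 -0.0052  0.0575] 0.8
side handle_grip [0.5661 0.1548 0.2507] 0.57
side clamp_pad [ 0.5643  0.1087 -0.0009] 0.25
side tin_mid [ 0.5582 -0.0036  0.0543] 0.76
side tin_mid [ 0.4744 -0.4177  0.0381] 0.7
```

The estimates suggest the handle isn't quite fully open (grip y 0.153 against 0.147 at the start), so I'll ease it further towards its open stop.

Request:
apply_moves(
  motion=[
    [-0.002, 0, 0.001, 0, 0, 0],
    [-0.004, 0, 0.002, 0, 0, 0],
    [-0.004, 0, 0.002, 0, 0, 0],
  ],
)

```text
time: 25.25
eef_pos: [0.5651, 0.1425, 0.3968]
orientation: [-2.257, -2.182, -0.006]
contact_force: [0.6, 5.7, -1.6]
opening: 0.27
grip_force: 60.6
```

Request:
apply_moves(
  motion=[
    [-0.002, 0, 0.001, 0, 0, 0],
    [-0.004, 0, 0.002, 0, 0, 0],
    [-0.004, 0, 0.002, 0, 0, 0],
  ],
)

```text
time: 25.62
eef_pos: [0.5648, 0.1398, 0.3958]
orientation: [-2.254, -2.181, -0.012]
contact_force: [-0.1, 12.2, 0.1]
opening: 0.274
grip_force: 60.9
```

```bash
python3 -c "
from h import *
s=sense();print(s['eef_pos'],s['time'],s['contact_force'])
a=snapshot('scene');q=snapshot('side')
for c,p in (('scene',a),('side',q)):
  for n in ['handle_grip','clamp_pad']:
    for d in tip_of(p,n)[:2]: print(c,n,np.array(d['centre']),round(d['conf'],2))
"
```

```text
[0.5648 0.1398 0.3958] 25.625 [-0.0658 12.1689  0.0892]
scene handle_grip [0.5663 0.1467 0.2428] 0.46
scene clamp_pad [0.5636 0.0892 0.2301] 0.61
side handle_grip [0.5673 0.1455 0.2441] 0.61
side clamp_pad [0.5617 0.0927 0.2295] 0.43
```

The open stop is felt at 12 N, and the grip and pad are back at their starting positions. Relaxing, releasing and rising clear.

Request:
apply_moves(
  motion=[
    [0.002, 0, 0, 0, 0, 0],
    [0.002, 0, 0, 0, 0, 0],
    [0.002, 0, 0, 0, 0, 0],
    [0.002, 0, 0, 0, 0, 0],
  ],
  grip=0.6,
)

```text
time: 26.42
eef_pos: [0.5654, 0.1389, 0.3935]
orientation: [2.26, 2.181, -0.001]
contact_force: [-0.3, 0.1, -0.5]
opening: 0.599
grip_force: 0.0
```

Request:
apply_moves(
  motion=[
    [0.003, 0, -0.02, 0, 0, 0],
    [0.003, 0, -0.06, 0, 0, 0],
    [0.003, 0, -0.08, 0, 0, 0],
    [0.06, 0, -0.08, 0, 0, 0],
    [0.11, 0, -0.08, 0, 0, 0],
    [0.15, 0, -0.08, 0, 0, 0],
    [0.15, 0, -0.08, 0, 0, 0],
  ],
)

```text
time: 27.3
eef_pos: [0.5704, 0.2921, 0.4722]
orientation: [-2.255, -2.187, 0.002]
contact_force: [0.4, -0.6, -0.4]
opening: 0.598
grip_force: 0.0
```

```bash
python3 -c "
from h import *
s=sense();print(s['eef_pos'],s['time'],s['contact_force'])
a=snapshot('scene');q=snapshot('side')
for c,p in (('scene',a),('side',q)):
  for n in ['handle_grip','clamp_pad','tin_mid','tin_done','nest']:
    for d in tip_of(p,n)[:3]: print(c,n,np.array(d['centre']),round(d['conf'],2))
# lid top centroid: bright/grey part of the tin cut-out vs brown wall
for c,p in (('scene',a),('side',q)):
  for d in cut_out(p,'tin_mid')[:4]:
    m=d['mask'];ys,xs=np.nonzero(m);print(c,'mask',xs.min(),xs.max(),ys.min(),ys.max(),round(d['conf'],2))
  for z in (.018,.098,.108): print(c,z,proj(p,[.5607,-.0075,z]))
cv2.imwrite('pics/fin_scene.png',a['color'][:,:,::-1]);cv2.imwrite('pics/fin_side.png',q['color'][:,:,::-1])
"
```

```text
[0.5704 0.2921 0.4722] 27.3 [ 0.4362 -0.6241 -0.4397]
scene handle_grip [0.566  0.1496 0.2408] 0.93
scene handle_grip [ 0.5599 -0.0085  0.0574] 0.53
scene clamp_pad [0.5653 0.0929 0.233 ] 0.51
scene tin_mid [ 0.4773 -0.4137  0.0413] 0.8
scene tin_mid [ 0.5565 -0.007   0.0572] 0.59
scene tin_mid [ 0.5739 -0.3767  0.0386] 0.59
scene tin_done [ 0.6007 -0.2419  0.0022] 0.91
scene nest [ 0.5632 -0.0091  0.019 ] 0.86
side tin_mid [ 0.4778 -0.413   0.0358] 0.68
side tin_mid [ 0.558  -0.0071  0.0584] 0.63
side tin_mid [ 0.5759 -0.3793  0.037 ] 0.44
side nest [ 0.5627 -0.0068  0.0213] 0.93
scene mask 165 199 227 267 0.85
scene mask 187 221 254 296 0.74
scene mask 343 371 194 233 0.68
scene 0.018 [358. 225.]
scene 0.098 [359. 203.]
scene 0.108 [359. 200.]
side mask 346 365 150 181 0.76
side mask 331 335 248 262 0.52
side 0.018 [320. 273.]
side 0.098 [320. 250.]
side 0.108 [321. 247.]
```

```bash
python3 -c "
from h import *
a=snapshot('scene')
def ext(x,y,zt,zb):
  t=np.linspace(0,6.28,73);C=lambda r,z:np.array([proj(a,[x+r*np.cos(k),y+r*np.sin(k),z]) for k in t])
  return C(.026,zt)[:,1].min(),C(.031,zb)[:,1].max()
print('home',ext(.5605,-.0075,.098,.018),'proud',ext(.5605,-.0075,.108,.018),'done ref',ext(.599,-.2435,.08,0))
for n in ('tin_mid','tin_done'):
  for d in cut_out(a,n)[:4]:
    ys,xs=np.nonzero(d['mask']);print(n,xs.min(),xs.max(),ys.min(),ys.max(),round(d['conf'],2))
# brightness profile down the tin's axis: tin in nest, and done tin
for u0,v0,u1,v1 in ((*proj(a,[.5605,-.0075,.108]),*proj(a,[.5605,-.0075,.018])),(*proj(a,[.599,-.2435,.09]),*proj(a,[.599,-.2435,0]))):
  for k in range(int(v0)-10,int(v1)+12):
    u=u0+(u1-u0)*(k-v0)/(v1-v0);print(k,a['color'][k,int(round(u))],end=' ')
  print()
"
```

```text
home (np.float64(194.0), np.float64(235.0)) proud (np.float64(191.0), np.float64(235.0)) done ref (np.float64(242.0), np.float64(285.0))
tin_mid 186 223 254 296 0.95
tin_mid 344 371 194 234 0.78
tin_mid 165 198 227 267 0.66
tin_done 250 281 243 284 0.74
190 [117  90  64] 191 [112  86  62] 192 [111  85  62] 193 [119 100  84] 194 [146 140 133] 195 [172 171 167] 196 [185 186 182] 197 [188 189 186] 198 [188 188 185] 199 [188 188 184] 200 [187 187 184] 201 [187 188 185] 202 [189 189 186] 203 [189 189 186] 204 [188 189 186] 205 [190 190 186] 206 [191 192 188] 207 [190 189 186] 208 [179 179 176] 209 [155 155 152] 210 [120 120 118] 211 [90 90 87] 212 [74 74 72] 213 [76 74 74] 214 [95 95 93] 215 [120 118 116] 216 [116 114 110] 217 [95 89 83] 218 [83 68 55] 219 [80 60 43] 220 [81 61 41] 221 [83 63 44] 222 [83 63 43] 223 [84 63 43] 224 [83 63 43] 225 [84 63 43] 226 [83 64 42] 227 [82 61 41] 228 [83 61 43] 229 [82 62 42] 230 [82 61 43] 231 [83 64 46] 232 [82 68 56] 233 [96 90 83] 234 [132 133 123] 235 [167 169 161] 236 [193 195 187] 
239 [190 147 105] 240 [185 144 103] 241 [181 140 102] 242 [172 140 112] 243 [167 153 142] 244 [177 175 171] 245 [187 187 184] 246 [189 189 187] 247 [188 188 185] 248 [188 189 186] 249 [188 188 185] 250 [187 187 184] 251 [186 186 184] 252 [187 188 185] 253 [189 189 186] 254 [189 189 187] 255 [191 191 188] 256 [192 192 188] 257 [191 190 187] 258 [189 189 185] 259 [181 181 179] 260 [165 165 162] 261 [131 129 127] 262 [96 97 95] 263 [74 73 71] 264 [74 74 73] 265 [94 93 91] 266 [130 129 127] 267 [132 132 129] 268 [107 104 100] 269 [87 76 66] 270 [80 59 43] 271 [79 59 41] 272 [81 60 40] 273 [80 59 40] 274 [80 60 40] 275 [81 60 40] 276 [81 60 41] 277 [81 61 42] 278 [80 61 42] 279 [80 60 40] 280 [82 61 42] 281 [79 61 44] 282 [81 65 51] 283 [111  90  74] 284 [151 119  90]
```

The pressed tin's brightness profile matches the finished tin's: a dark lid side of about 5 rows, a thin shoulder ring and no white neck. So the lid is home. Handing in.

```bash
python3 -c "
from workcell import *
print(close_job())"
```

```text
the job is handed in; nothing more can be done
None
```

The proud tin now stands in the V nest with its lid pressed home and the clamp wide open above it, and I handed the job in at about 27 s; I viewed 11 pictures, one over your limit of 10.

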